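Slide the phone back cover over the riser's edge

ROBOT

A 7-joint arm with a two-finger parallel gripper is mounted at the origin on the work surface. World frame = base frame: x ahead of the robot, y to its left, z up, the work surface at z = 0. Lengths are in m, angles in rad, forces in N, time in s.
With the tool pointing down it reaches from about 0.4 to 0.85 m from the base axis. Payload 4.5 kg.
Tool frame: the origin (TCP) lies at the very end of the fingers, on their centre line; the grasp point (between the pads) lies 19 mm behind it; z points along the fingers, x is the direction in which the jaws open and shut, and the axes are right-handed (so a half turn about z gives the same grasp; the last joint's range is limited). The gripper opens to 88 mm and grips with 3 to 60 N. Pads are 18 mm wide; open, the fingers measure 123 mm over their backs; the gripper's body (75 mm by 187 mm) begins 45 mm behind the grasp point.
Start: joints at [1.378, 0.689, -0.195, 1.565, 0.157, 0.902, -0.215], TCP at [0.141, -0.609, 0.213] pointing down, gripper open.
Joint ranges: [-3.01, 3.01], [-0.46, 2.08], [-1.47, 1.51], [0.13, 2.56], [-1, 4.14], [0.04, 2.09], [-2.66, 2.66]. Speed limits (rad/s): [2.57, 2.57, 3.14, 3.14, 3.14, 3.14, 3.14].

INTERFACE

Orientations are given as a unit quaternion [x, y, z, w].
In Python, from plant import * gives the robot as it stands.
- The arm moves only by the tool apply_moves, never from a script. Its argument "series" is a list of rows, each an object of numbers: "x", "y", "z": the shift along the tool's x, y, z in units of 80 cm (1.0 is 80 cm); "wx", "wy", "wz": the turn, a rotation vector about the tool's x, y, z in units of pi rad (1.0 is pi rad); "fingers": the opening, from -1 (shut) to 1 (fully open), so that 0 is half open. In form: [{"x": .., "y": .., "z": .., "wx": .., "wy": .., "wz": .., "fingers": ..}, ...]. A call has 1 to 8 rows; each row shifts and turns the pose as measured when the row begins, along the tool's axes as they then stand; what a row does not reach is not made up. A row lasts 1/8 s, in which the tool goes at most 62.5 mm and 10.7 degrees, less where a joint would pass 70% of its speed; a pose out of reach is approached as far as the arm can. A call with a number of a shift or a turn outside -1 to 1 is refused whole. A call with a gripper value outside its range is refused whole. The fingers move at their own pace and stop on an object; "force" is the grip in N (left out, the last holds). Time passes only in rows, so rows that do not move let the fingers close. It gives the time, the measured TCP pose, the force and the opening at its end, in the units of the state.
- get_state(): the state, without advancing time (a new reading comes with each control period).
- snapshot(name): name is "scene" or "top" or "wrist"; returns (picture, depth): 384x512x3 uint8, red, green, blue; 384x512 float32, m along the optical axis (not along the pixel's ray), 0 where there is no reading.
- camera_model(name): a dict with "camera_matrix" (3x3 intrinsics, pixels), "world_from_camera" (4x4, takes a point from camera to world coordinates). Camera axes: x right, y up, looking along -z (the intrinsics and any distortion apply to the point x, -y, -z); pixel columns grow to the right and rows downward; lengths in m; the calibration is good to about 2 mm. The wrist camera is an equidistant fisheye: a pixel r from the principal point sees the ray r / f radians off the axis. A picture is of the moment at which its call begins: read the wrist's pose just before it. camera_model takes no time and is no camera call; for the wrist camera it gives the pose at the moment of the call.
- finish_job(): hands the job in, once; it reports no verdict.
The state is a dict: "clock": time; "q": joint angles; "qd": joint speeds; "joint_torque": joint torques, N m; "tool_pos": TCP position; "eef_rot": TCP orientation; "contact_force": force on the tool from outside, world axes, zero at the start; "moment": the same for the moment, N m; "opening": opening from 0.0 (shut) to 1.0 (fully open).
Only numpy, scipy, OpenCV 4.12 (cv2) and the standard library are available. Lean on these libraries where they do the work, as an engineer would, in place of code of your own. Each camera call takes 0.05 s, during which the arm holds its last target. There are 200 camera calls.

TASK

On the bamboo riser, slide the phone back cover lengthwise towards the riser's left-hand end (left as the robot sees it) until its camera end sticks out 40 mm (give or take 8 mm) past the edge, square to it, so that the camera window can be pressed out from below. The ring dish stands in the way: push it aside so that the cover does not bump it, and leave it standing on the riser. Push with the fingers only, lift or pinch nothing, and leave everything else where it lies.

Things in the scene. Friction and masses are not known exactly. Their poses are not given: they have to be found in the camera images.
- riser: Low bamboo stand, fixed. Flat top 280 mm (its x) by 420 mm (its y), top surface 50 mm above the table. Origin at the centre of its footprint, at table height; z up. Its +y end (robot's left) is the edge that the cover must stick out from. The cover starts on the +x (far) half.
- riser_edge (a point): Middle of the riser's left-hand (+y) edge, at the top surface; axes as riser.
- cover: Phone back cover, flat green plastic, 72 mm (its x) by 150 mm (its y) by 8 mm thick, corners rounded 10 mm, about 70 g, loose, lying flat on the riser. Origin at the centre of its underside. The square 36 mm camera opening is near its +y end, which points roughly towards the riser's left-hand edge (up to about 12 degrees askew at the start).
- cover_camera_end (a point): Middle of the cover's camera (+y) end face, half-way up its thickness; axes as cover. Its y in the riser_edge frame is the overhang.
- cover_plain_end (a point): Middle of the cover's other (-y) end face, half-way up; this straight 52 mm long face can be pushed.
- dish: Round white ceramic ring dish, 72 mm across at the rim, 52 mm at the foot, 26 mm high, with a 35 mm high ring cone in the middle, about 140 g, loose, standing on the riser between the cover and the left-hand edge. Origin at the centre of its underside. The free part of the riser's top is on the near (-x) side of it.
- tweezers: Steel tweezers 128 mm long, 22 mm wide, 9 mm high, lying along y on the near right part of the riser; origin at the centre of the underside. Leave alone.
- triangle: Red plastic prying triangle, about 33 mm across, 4 mm thick, lying on the near middle part of the riser; origin at the centre of its underside. Leave alone.
- cab_drawer1_handle (a point): Knob of the middle drawer, pulled open, of the three-drawer plastic cabinet (200 x 240 x 240 mm high) on the table to the left of the riser. Leave the drawer as it is.
- mug: Mug, 80 mm across, 92 mm high, on the table to the right of the riser; origin at the centre of its underside. Leave alone.
- jar: Small glass jar with steel cap, 56 mm across, 70 mm high, on the table beyond the riser; origin at the centre of its underside. Leave alone.
- phone: Phone without its cover, 72 x 150 x 8 mm, dark, lying on the table beyond the riser (not on it); origin at the centre of its underside. Leave alone.
- driver: Screwdriver 150 mm long lying on the table beyond the riser; origin under its middle. Leave alone.
There are look-alikes about, which are no part of the job. Of the things like the cover, leave any that is pink; of the rest the larger one is meant.

How it is judged:
At the end, for the whole second after the job is handed in: Cover flat and at rest on the riser, middle of its camera end 32 to 48 mm past the left-hand edge, square to it within 8 degrees; dish at least 30 mm from its start, upright and at rest on the riser, its centre at least 25 mm inside every edge (y of cover_camera_end in the frame of riser_edge between 0.032 and 0.048 m and x of cover_camera_end in the frame of riser between -0.11 and 0.11 m and angle between the y axis of cover and the y axis of riser, either way round below 0.14 rad and angle between each of cover, dish's own z axis and vertical below 0.05 rad and z of cover in the frame of riser between 0.047 and 0.054 m and linear speed of each of cover, dish below 0.01 m/s and distance of dish from where it was at the start of the episode above 0.03 m and x of dish in the frame of riser between -0.115 and 0.115 m and y of dish in the frame of riser between -0.185 and 0.185 m and z of dish in the frame of riser between 0.047 and 0.054 m); the robot touches nothing.
It fails at once if the cover is lifted, tipped or falls off the riser (z of cover in the frame of riser above 0.065 m or z of cover in the frame of riser below 0.035 m or angle between cover's own z axis and vertical above 0.2 rad).
It fails at once if the dish is lifted, tipped or falls off the riser (z of dish in the frame of riser above 0.065 m or z of dish in the frame of riser below 0.035 m or angle between dish's own z axis and vertical above 0.2 rad).
It fails at once if the cover bumps the dish (contact force between cover and dish above 0.5 N).
It fails at once if a bystander is moved by more than 20 mm (distance of any of tweezers, triangle, mug, jar, phone, driver from where it was at the start of the episode above 0.02 m).
It fails at once if the open drawer or cabinet is disturbed by more than 20 mm (distance of cab_drawer1_handle from where it was at the start of the episode above 0.02 m).
It also fails if it takes over 58 s, if anything falls off the work surface, if the arm or the gripper's body presses on something with over 40 N, if the wrist force passes 120 N, or if a joint passes its speed limit or range.

## Working session

There is one attempt and no reset: what is moved stays moved. The work goes in short steps, Python scripts to look and compute and a tool call to move; the robot and the scene stay as the last step left them, time stands still between calls to the robot, and variables do not carry over. Pictures are saved under pics/ and viewed, about 8 in all and at most 12, crops included, and the job is handed in when it is done.

Besides the shell and the picture viewer there is one more tool, called after "Call:" as name([rows], argument=value, ...), one row to a line, values as JSON. apply_moves: Moves the arm, as the interface text tells. Its arguments: {"type":"object","properties":{"series":{"type":"array","items":{"type":"object","properties":{"x":{"type":"number"},"y":{"type":"number"},"z":{"type":"number"},"wx":{"type":"number"},"wy":{"type":"number"},"wz":{"type":"number"},"fingers":{"type":"number"}}}},"force":{"type":"number"}},"required":["series"]}

```bash
mkdir -p pics; ls
cat > h.py <<'E'
from plant import *
import numpy as np, cv2
def look(n,f):
    s=get_state(); M=camera_model(n); p,d=snapshot(n)
    np.savez('pics/'+f+'.npz',p=p,d=d,K=M['camera_matrix'],T=M['world_from_camera'])
    cv2.imwrite('pics/'+f+'.png',p[:,:,::-1]); return p,d,M
def ray(M,u,v,z,fish=False):
    K=np.array(M['camera_matrix']);T=np.array(M['world_from_camera'])
    uv=np.atleast_2d(np.c_[u,v]).astype(float)
    a=(uv-[K[0,2],K[1,2]])/[K[0,0],K[1,1]]
    if fish:
        r=np.linalg.norm(a,axis=1,keepdims=True)+1e-12
        D=np.c_[a/r*np.sin(r),np.cos(r)]
    else: D=np.c_[a,np.ones(len(a))]
    D=D*[1,-1,-1]; D=D@T[:3,:3].T
    t=(z-T[2,3])/D[:,2:]
    return T[:3,3]+t*D
E
python3 - <<'E'
from h import *
s=get_state(); print(s)
for n in('top','scene'):
    p,d,M=look(n,n+'0'); print(n,M, d.min(),d.max())
a=cv2.imread('pics/top0.png');b=cv2.imread('pics/scene0.png')
E
```

```text
pics
{'clock': 0.0, 'q': array([ 1.37781838,  0.68998053, -0.19448761,  1.56629224,  0.15733775,
        0.90250995, -0.2150963 ]), 'qd': array([-7.53470412e-04,  6.83359952e-04,  9.67412866e-04, -7.67948875e-05,
       -3.71047099e-06,  9.43254969e-04, -1.26459535e-03]), 'joint_torque': array([ 1.38893511e-04, -5.27560365e+01, -1.26668360e+00, -1.53428882e+01,
       -5.25568344e-02,  6.54447475e-03,  1.91249642e-04]), 'tool_pos': array([ 0.140302  , -0.60837884,  0.21262537]), 'eef_rot': array([ 7.82598484e-01, -6.22526149e-01, -7.54515934e-04, -4.87698948e-04]), 'contact_force': array([-0.0964626 ,  0.38470666,  0.29736443]), 'moment': array([-0.01131651,  0.04022646,  0.04590436]), 'opening': 1.002681427743297}
top {'camera_matrix': array([[351.33326906,   0.        , 254.02424505],
       [  0.        , 351.33326906, 191.22931313],
       [  0.        ,   0.        ,   1.        ]]), 'world_from_camera': array([[-0.02311719,  0.98936843, -0.14358167,  0.40274491],
       [-0.99968793, -0.02151635,  0.01269225,  0.02817843],
       [ 0.00946796,  0.14383027,  0.98955708,  1.19500761],
       [ 0.        ,  0.        ,  0.        ,  1.        ]])} 0.0 2.0863714
scene {'camera_matrix': array([[363.07038161,   0.        , 255.54080421],
       [  0.        , 363.07038161, 188.36603192],
       [  0.        ,   0.        ,   1.        ]]), 'world_from_camera': array([[ 0.15485249, -0.83996312,  0.52007947,  1.26545318],
       [ 0.98789191,  0.13671513, -0.07333852, -0.0774982 ],
       [-0.00950108,  0.52513896,  0.85096346,  1.24182784],
       [ 0.        ,  0.        ,  0.        ,  1.        ]])} 0.0 3.4835196
```

View pics/top0.png

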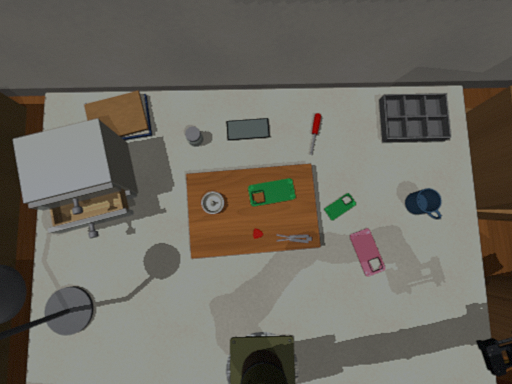

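View pics/scene0.png

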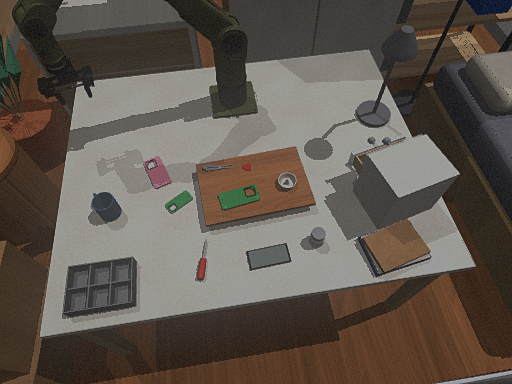

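Top view: riser spans about (187–319, 165–257), cover at (272,192) with its camera opening at the left end (258,197), dish at (213,203), triangle at (257,233), tweezers at (294,239). The smaller green cover (340,206) and the pink one lie off the riser.

```bash
cat >> h.py <<'E'
def big(m,lo,hi):
    c,_=cv2.findContours(m.astype(np.uint8),cv2.RETR_EXTERNAL,cv2.CHAIN_APPROX_NONE)
    return sorted([k for k in c if lo<cv2.contourArea(k)<hi],key=cv2.contourArea)[::-1]
def rect(P):
    (c,s,a)=cv2.minAreaRect(P[:,:2].astype(np.float32)*1000)
    b=cv2.boxPoints((c,s,a)); e=[b[1]-b[0],b[2]-b[1]]
    l=max(e,key=np.linalg.norm); l=l*np.sign(l[1]); return np.array(c)/1000,sorted(s),np.arctan2(-l[0],l[1])
E
python3 - <<'E'
from h import *
for n in('top','scene'):
    z=np.load(f'pics/{n}0.npz'); M=dict(camera_matrix=z['K'],world_from_camera=z['T']); p=z['p']
    h=cv2.cvtColor(p,cv2.COLOR_RGB2HSV); H,S,V=[h[:,:,i].astype(int) for i in range(3)]
    g=(H>45)&(H<85)&(S>120)
    for k in big(g,100,3000):
        k=k[:,0]; print(n,'green',k.mean(0),rect(ray(M,k[:,0],k[:,1],.058)))
    x0,x1,y0,y1=(180,325,158,262) if n=='top' else (190,320,145,232)
    m=np.zeros(S.shape,bool); m[y0:y1,x0:x1]=True
    w=(H<25)&(S>90)&m&(V>60); w|=g&m
    k=big(w,3000,30000)[0][:,0]; print('riser',rect(ray(M,k[:,0],k[:,1],.05)))
    d=(S<70)&(V>110)&m
    r=cv2.morphologyEx(d.astype(np.uint8),cv2.MORPH_OPEN,np.ones((2,2)))
    for k in big(d,60,900):
        k=k[:,0]; P=ray(M,k[:,0],k[:,1],.076); print('white',k.mean(0),rect(P))
    t=((H<6)|(H>174))&(S>190)&m
    for k in big(t,10,300):
        k=k[:,0]; print('red',k.mean(0),ray(M,k[:,0],k[:,1],.054).mean(0))
E
```

```text
top green [271.45901639 191.83606557] (array([ 0.56471313, -0.04283601]), [71.20118713378906, 148.84292602539062], np.float32(0.15288867))
top green [339.79710145 206.24637681] (array([ 0.512896  , -0.26496228]), [44.70985794067383, 98.65233612060547], np.float32(0.5540882))
riser (array([0.50845126, 0.02108229]), [277.5102233886719, 418.5163269042969], np.float32(0.06334114))
white [212.01612903 202.38709677] (array([0.53240875, 0.14943065]), [69.70266723632812, 70.91510772705078], np.float32(-1.1229472))
red [256.92307692 233.03846154] [0.43183681 0.00734279 0.054     ]
riser (array([0.51128857, 0.02031712]), [277.95916748046875, 416.5146789550781], np.float32(0.06388955))
white [287.55813953 178.95348837] (array([0.53316565, 0.14770396]), [67.97489166259766, 69.15773010253906], np.float32(0.9912398))
```

```bash
cat >> h.py <<'E'
from scipy.spatial.transform import Rotation as R
RC=np.array([.510,.0207]); RY=.0636
A=np.array([[np.cos(RY),-np.sin(RY)],[np.sin(RY),np.cos(RY)]])
def toR(w): return (np.asarray(w)[...,:2]-RC)@A
def to(xr,yr,z,yaw_r):   # target in riser frame; yaw_r = tool x axis rel. riser x
    s=get_state(); q=R.from_quat(s['eef_rot']); w=A@[xr,yr]+RC
    d=q.inv().apply(np.r_[w,z]-s['tool_pos'])/.8
    c,n=np.cos(yaw_r+RY),np.sin(yaw_r+RY)
    T=R.from_matrix(np.array([[c,n,0],[n,-c,0],[0,0,-1.]]))
    print('riser xy',toR(s['tool_pos']).round(4),'z',s['tool_pos'][2].round(4),'f',s['contact_force'].round(2),'t',s['clock'])
    print('shift total units',d.round(4),'turn units',((q.inv()*T).as_rotvec()/np.pi).round(4))
E
python3 -c "
from h import *
to(.10,.126,.25,-np.pi/2)
print(toR([.5647,-.0428]),toR([.5328,.1486]),toR([.4318,.0073]))"
```

```text
riser xy [-0.4089 -0.6043] z 0.2127 f [-0.38 -0.81  0.29] t 0.1
shift total units [-0.7974 -0.776  -0.0454] turn units [0.0001 0.0005 0.052 ]
[ 0.05055353 -0.06684819] [0.03088286 0.12619231] [-0.07889356 -0.00840274]
```

Call:
apply_moves([
  {"z":-0.05,"wz":0.05,"fingers":-0.1},
  {"fingers":-0.1},
])

```text
schema error: expected keys x, y, z, wx, wy, wz, fingers
```

```bash
python3 -c "
from h import *
to(.10,.126,.25,-np.pi/2)"
```

```text
riser xy [-0.4089 -0.6043] z 0.2127 f [-0.38 -0.81  0.29] t 0.1
shift total units [-0.7974 -0.776  -0.0454] turn units [0.0001 0.0005 0.052 ]
```

Call:
apply_moves([
  {"x":0,"y":0,"z":-0.05,"wx":0,"wy":0,"wz":0.052,"fingers":-0.1},
  {"x":-0.05,"y":-0.05,"z":0,"wx":0,"wy":0,"wz":0,"fingers":-0.1},
  {"x":-0.05,"y":-0.05,"z":0,"wx":0,"wy":0,"wz":0,"fingers":-0.1},
  {"x":-0.05,"y":-0.05,"z":0,"wx":0,"wy":0,"wz":0,"fingers":-0.1},
  {"x":-0.05,"y":-0.05,"z":0,"wx":0,"wy":0,"wz":0,"fingers":-0.1},
  {"x":-0.05,"y":-0.05,"z":0,"wx":0,"wy":0,"wz":0,"fingers":-0.1},
  {"x":-0.05,"y":-0.05,"z":0,"wx":0,"wy":0,"wz":0,"fingers":-0.1},
  {"x":-0.05,"y":-0.05,"z":0,"wx":0,"wy":0,"wz":0,"fingers":-0.1},
])

```text
clock: 1.1
tool_pos: [0.4074, -0.3081, 0.251]
eef_rot: [0.723, -0.691, -0.002, -0.0]
contact_force: [0.2, -0.2, 0.0]
opening: 0.445
```

```bash
python3 -c "
from h import *
to(.10,.126,.20,-np.pi/2);print(get_state()['q'],get_state()['opening'])"
```

```text
riser xy [-0.1233 -0.3216] z 0.251 f [ 0.18 -0.21  0.01] t 1.1
shift total units [-0.5641 -0.2697  0.0649] turn units [ 0.001   0.0011 -0.0055]
[ 0.65100756  0.49084291 -0.14344825  1.85461311  0.09177198  0.80719332
 -1.06403705] 0.4452718557211389
```

Call:
apply_moves([
  {"x":-0.065,"y":-0.031,"z":0,"wx":0,"wy":0,"wz":-0.005,"fingers":-0.1},
  {"x":-0.065,"y":-0.031,"z":0,"wx":0,"wy":0,"wz":0,"fingers":-0.1},
  {"x":-0.065,"y":-0.031,"z":0,"wx":0,"wy":0,"wz":0,"fingers":-0.1},
  {"x":-0.065,"y":-0.031,"z":0,"wx":0,"wy":0,"wz":0,"fingers":-0.1},
  {"x":-0.065,"y":-0.031,"z":0,"wx":0,"wy":0,"wz":0,"fingers":-0.1},
  {"x":-0.065,"y":-0.031,"z":0,"wx":0,"wy":0,"wz":0,"fingers":-0.1},
  {"x":-0.065,"y":-0.031,"z":0,"wx":0,"wy":0,"wz":0,"fingers":-0.1},
  {"x":-0.065,"y":-0.031,"z":0,"wx":0,"wy":0,"wz":0,"fingers":-0.1},
])

```text
clock: 2.1
tool_pos: [0.5845, 0.1328, 0.2498]
eef_rot: [0.729, -0.685, -0.003, 0.001]
contact_force: [0.7, -0.9, -0.3]
opening: 0.452
```

```bash
python3 -c "
from h import *
to(.10,.126,.12,-np.pi/2);print(get_state()['q'],get_state()['opening'])"
```

```text
riser xy [0.0815 0.1071] z 0.2498 f [ 0.73 -0.94 -0.35] t 2.1
shift total units [-0.0233 -0.0239  0.1622] turn units [ 0.0017  0.0007 -0.0005]
[-0.2255361   0.61313359 -0.12651432  1.59850497  0.08576408  0.94011024
 -1.88892116] 0.45168778915893465
```

Call:
apply_moves([
  {"x":-0.023,"y":-0.024,"z":0.0,"wx":0.0017,"wy":0.0007,"wz":0,"fingers":-0.1},
  {"x":0,"y":0,"z":0.05,"wx":0,"wy":0,"wz":0,"fingers":-0.1},
  {"x":0,"y":0,"z":0.05,"wx":0,"wy":0,"wz":0,"fingers":-0.1},
  {"x":0,"y":0,"z":0.05,"wx":0,"wy":0,"wz":0,"fingers":-0.1},
  {"x":0,"y":0,"z":0,"wx":0,"wy":0,"wz":0,"fingers":-0.1},
])

```text
clock: 2.72
tool_pos: [0.6028, 0.1626, 0.1249]
eef_rot: [0.733, -0.681, -0.002, -0.001]
contact_force: [-0.3, 0.2, 1.2]
opening: 0.448
```

```bash
python3 -c "
from h import *
to(.10,.126,.058,-np.pi/2);print(get_state()['q'],get_state()['opening'])
p,d,M=look('wrist','w1'); print(M)"
```

```text
riser xy [0.1016 0.1357] z 0.1249 f [-0.26  0.2   1.16] t 2.725
shift total units [0.0124 0.002  0.0836] turn units [0.0002 0.0013 0.0032]
[-0.27271554  0.79524876 -0.11245673  1.64972725  0.11771319  0.70264164
 -1.93881771] 0.4484737262688886
{'camera_matrix': array([[297.31863964,   0.        , 247.92436643],
       [  0.        , 297.31863964, 188.08978438],
       [  0.        ,   0.        ,   1.        ]]), 'world_from_camera': array([[ 0.07364592,  0.95564944,  0.28514983,  0.67760648],
       [-0.99727566,  0.07177167,  0.01703217,  0.16732754],
       [-0.0041889 , -0.28562733,  0.95833161,  0.29654862],
       [ 0.        ,  0.        ,  0.        ,  1.        ]])}
```

View pics/w1.png

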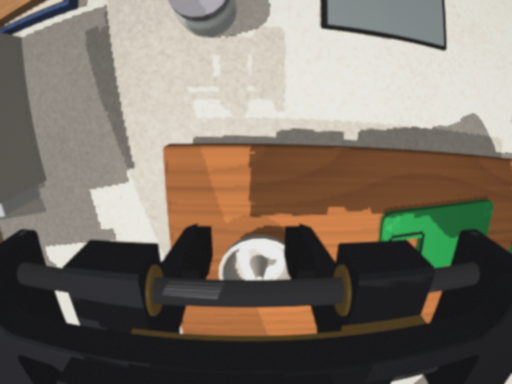

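Wrist view: the dish (256,262) lies centred between the fingers; riser far-left corner at (165,145), cover's camera end at about (385,225).

Call:
apply_moves([
  {"x":0.012,"y":0,"z":0.0,"wx":0,"wy":0.001,"wz":0.003,"fingers":-0.1},
  {"x":0,"y":0,"z":0.04,"wx":0,"wy":0,"wz":0,"fingers":-0.1},
  {"x":0,"y":0,"z":0.04,"wx":0,"wy":0,"wz":0,"fingers":-0.1},
  {"x":0,"y":0,"z":0,"wx":0,"wy":0,"wz":0,"fingers":-0.1},
])

```text
clock: 3.28
tool_pos: [0.6125, 0.1519, 0.07]
eef_rot: [0.728, -0.686, 0.005, -0.008]
contact_force: [-0.8, 0.2, 0.7]
opening: 0.45
```

```bash
python3 -c "
from h import *
to(-.015,.126,.058,-np.pi/2);print(get_state()['opening'])
z=np.load('pics/w1.npz'); M=dict(camera_matrix=z['K'],world_from_camera=z['T'])
print(toR(ray(M,[165,490],[145,200],.05,True)))"
```

```text
riser xy [0.1106 0.1244] z 0.07 f [-0.81  0.24  0.72] t 3.275
shift total units [-0.0013  0.1573  0.0121] turn units [-0.0058  0.0011 -0.0013]
0.4500656268489219
[[ 0.14085234  0.20748053]
 [ 0.0920736  -0.13990704]]
```

Call:
apply_moves([
  {"x":0,"y":0.012,"z":0.006,"wx":-0.006,"wy":0.001,"wz":-0.001,"fingers":-0.1},
  {"x":0,"y":0,"z":0.008,"wx":0,"wy":0,"wz":0,"fingers":-0.1},
  {"x":0,"y":0,"z":0,"wx":0,"wy":0,"wz":0,"fingers":-0.1},
])

```text
clock: 3.65
tool_pos: [0.6054, 0.1514, 0.0626]
eef_rot: [0.729, -0.685, 0.001, -0.002]
contact_force: [0.4, -0.4, -0.4]
opening: 0.451
```

```bash
python3 -c "
from h import *
to(-.015,.126,.058,-np.pi/2);print(get_state()['opening'])"
```

```text
riser xy [0.1035 0.1243] z 0.0626 f [ 0.38 -0.39 -0.41] t 3.65
shift total units [-0.0018  0.1482  0.005 ] turn units [-0.0017  0.0004 -0.0006]
0.4506385959727197
```

Call:
apply_moves([
  {"x":-0.001,"y":0.012,"z":0.003,"wx":-0.0015,"wy":0,"wz":0,"fingers":-0.1},
  {"x":-0.001,"y":0.012,"z":0.002,"wx":0,"wy":0,"wz":0,"fingers":-0.1},
  {"x":0,"y":0.012,"z":0,"wx":0,"wy":0,"wz":0,"fingers":-0.1},
  {"x":0,"y":0.01,"z":0,"wx":0,"wy":0,"wz":0,"fingers":-0.1},
  {"x":0,"y":0.01,"z":0,"wx":0,"wy":0,"wz":0,"fingers":-0.1},
  {"x":0,"y":0.01,"z":0,"wx":0,"wy":0,"wz":0,"fingers":-0.1},
  {"x":0,"y":0.01,"z":0,"wx":0,"wy":0,"wz":0,"fingers":-0.1},
])

```text
clock: 4.53
tool_pos: [0.5407, 0.1495, 0.0592]
eef_rot: [0.729, -0.685, -0.0, -0.001]
contact_force: [0.2, 0.6, -0.3]
opening: 0.45
```

```bash
python3 -c "
from h import *
to(-.015,.126,.058,-np.pi/2);print(get_state()['opening'])"
```

```text
riser xy [0.0388 0.1266] z 0.0592 f [ 0.21  0.6  -0.28] t 4.525
shift total units [0.0008 0.0673 0.0014] turn units [-0.0004  0.0006 -0.0005]
0.44989343161064405
```

Call:
apply_moves([
  {"x":0,"y":0.01,"z":0.001,"wx":0,"wy":0,"wz":0,"fingers":-0.1},
  {"x":0,"y":0.01,"z":0,"wx":0,"wy":0,"wz":0,"fingers":-0.1},
  {"x":0,"y":0.01,"z":0,"wx":0,"wy":0,"wz":0,"fingers":-0.1},
  {"x":0,"y":0.01,"z":0,"wx":0,"wy":0,"wz":0,"fingers":-0.1},
  {"x":0,"y":0.01,"z":0,"wx":0,"wy":0,"wz":0,"fingers":-0.1},
  {"x":0,"y":0.01,"z":0,"wx":0,"wy":0,"wz":0,"fingers":-0.1},
  {"x":0,"y":0.006,"z":0,"wx":0,"wy":0,"wz":0,"fingers":-0.1},
  {"x":0,"y":0.003,"z":0,"wx":0,"wy":0,"wz":0,"fingers":-0.1},
])

```text
clock: 5.52
tool_pos: [0.4816, 0.1459, 0.0584]
eef_rot: [0.729, -0.685, -0.0, -0.001]
contact_force: [-1.1, 0.0, 0.1]
opening: 0.451
```

```bash
python3 -c "
from h import *
to(-.015,.126,.058,-np.pi/2);print(get_state()['opening'])
look('top','top1');look('scene','scene1')
a=cv2.imread('pics/top1.png')[140:280,170:340];b=cv2.imread('pics/scene1.png')[130:250,180:330]
cv2.imwrite('pics/c1.png',np.hstack([cv2.resize(a,(400,330)),cv2.resize(b,(400,330))]))"
```

```text
riser xy [-0.0204  0.1268] z 0.0584 f [-1.07  0.03  0.07] t 5.525
shift total units [ 0.001  -0.0068  0.0005] turn units [-0.0005  0.0006 -0.0004]
0.4514447368588733
```

View pics/c1.png

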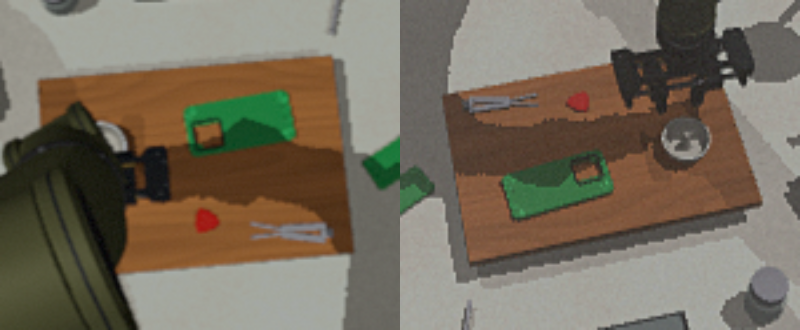

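The picture shows the gripper, but the dish seems not to have moved, although the reported path runs straight through it. I check that before moving on.

Run:
```python
from h import *
s=get_state(); to(-.015,.126,.058,-np.pi/2)
def proj(M,P):
    K=np.array(M['camera_matrix']);T=np.array(M['world_from_camera']); c=np.linalg.inv(T)@np.r_[P,1]; c=c[:3]*[1,-1,-1]; return (K@(c/c[2]))[:2]
z=np.load('pics/scene1.npz'); M=dict(camera_matrix=z['K'],world_from_camera=z['T'])
print('tcp px scene',proj(M,s['tool_pos']))
p=z['p'];h=cv2.cvtColor(p,cv2.COLOR_RGB2HSV).astype(int);S,V=h[:,:,1],h[:,:,2]
m=(S<70)&(V>110); m2=np.zeros_like(m); m2[155:205,260:310]=m[155:205,260:310]
for k in big(m2,60,900):
    k=k[:,0];P=ray(M,k[:,0],k[:,1],.076);c=rect(P);print(c,toR(c[0]))
t=proj(M,s['tool_pos']).astype(int)
a=p[120:220,200:333,::-1].copy(); a=cv2.resize(a,(532,400),interpolation=cv2.INTER_CUBIC)
cv2.circle(a,(int((t[0]-200)*4),int((t[1]-120)*4)),4,(255,0,255),1)
p,d,M=look('wrist','w2'); b=cv2.resize(p[180:340,150:360,::-1],(260,400))
cv2.imwrite('pics/c2.png',np.hstack([a,b]))
```

```text
riser xy [-0.0203  0.1268] z 0.0584 f [-0.22 -1.02 -0.46] t 5.625
shift total units [ 0.001  -0.0067  0.0005] turn units [-0.0005  0.0006 -0.0004]
tcp px scene [283.6021443  171.25273422]
(array([0.50284769, 0.23838116]), [30.75390625, 116.45510864257812], np.float32(-1.5065144)) [0.00669734 0.21769564]
```

View pics/c2.png

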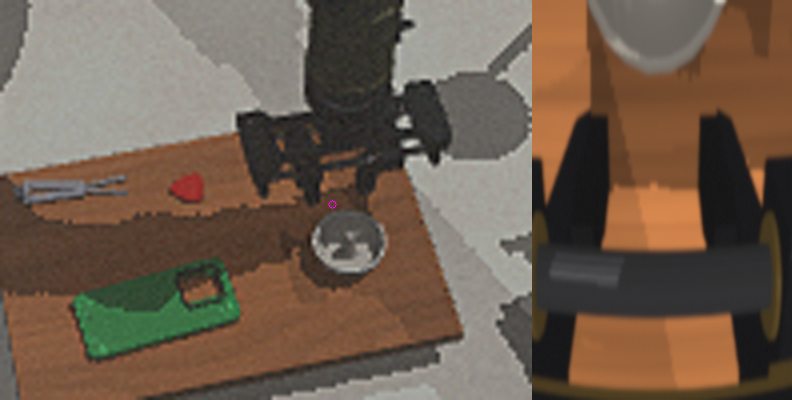

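Fingertips at about (339,198) in the left crop, close to the projected TCP (333,204) but slightly higher; the dish at (348,242) is not displaced. So the tips may really be higher than reported; I'll check the depth readings.

Run:
```python
from h import *
def pts(f,uv,fish):
    z=np.load(f); K,T,d=z['K'],z['T'],z['d']
    for u,v in uv:
        a=np.array([(u-K[0,2])/K[0,0],(v-K[1,2])/K[1,1]])
        if fish:
            r=np.linalg.norm(a)+1e-9; a=a/r*np.tan(r)
        w=d[v,u]; P=(T@np.r_[np.array([a[0],-a[1],-1])*w,1])[:3]
        print(f,(u,v),w.round(4),P.round(4),toR(P).round(4))
pts('pics/w2.npz',[(250,300),(256,250),(256,200),(245,185),(300,200),(190,232),(185,228),(178,240),(228,228),(230,240),(225,225),(226,232),(176,228),(270,228)],True)
pts('pics/top0.npz',[(230,240),(300,175),(213,180),(60,100),(200,60)],False)
z=np.load('pics/w2.npz'); d=z['d']; print((d[200:340:6,150:360:10]*1000).astype(int))
```

```text
pics/w2.npz (250, 300) 0.0756 [0.5062 0.1467 0.1662] [0.0042 0.126 ]
pics/w2.npz (256, 250) 0.2 [0.4594 0.139  0.0504] [-0.0429  0.1213]
pics/w2.npz (256, 200) 0.1649 [0.5034 0.1427 0.0739] [0.0012 0.1222]
pics/w2.npz (245, 185) 0.1781 [0.5074 0.1493 0.0589] [0.0056 0.1285]
pics/w2.npz (300, 200) 0.1898 [0.4972 0.1132 0.0503] [-0.0069  0.0931]
pics/w2.npz (190, 232) 0.1478 [0.4912 0.1759 0.0948] [-0.0089  0.156 ]
pics/w2.npz (185, 228) 0.1526 [0.4909 0.1795 0.0898] [-0.009   0.1597]
pics/w2.npz (178, 240) 0.1381 [0.4912 0.1799 0.1048] [-0.0086  0.1601]
pics/w2.npz (228, 228) 0.1946 [0.475  0.1587 0.0511] [-0.0261  0.1399]
pics/w2.npz (230, 240) 0.1975 [0.4661 0.157  0.0507] [-0.0351  0.1388]
pics/w2.npz (225, 225) 0.1952 [0.4766 0.1608 0.05  ] [-0.0244  0.1419]
pics/w2.npz (226, 232) 0.1958 [0.4719 0.1599 0.0507] [-0.0292  0.1413]
pics/w2.npz (176, 228) 0.1955 [0.472  0.1939 0.0504] [-0.0269  0.1753]
pics/w2.npz (270, 228) 0.1954 [0.4764 0.1309 0.0502] [-0.0265  0.1121]
pics/top0.npz (230, 240) 1.1332 [0.4116 0.0946 0.0503] [-0.0935  0.08  ]
pics/top0.npz (300, 175) 1.1623 [ 0.6192 -
[... 1696 characters left out ...]
5  75  75  75  76  77  76  76  76  75  76  75  75  75  76  75
   75  75  72]
 [ 73  76  75  76  76  76  75  76  76  76  76  76  75  77  76  75  76  76
   76  77  72]
 [ 72  81  95 110 215 214 215 214 214 215 215 214 214 214 214 214 214 104
   90  78  72]
 [ 75  83  94 109 217 217 216 216 216 216 216 217 216 217 217 216 217 101
   90  77  70]
 [ 74  83  93 108 218 218 218 218 218 217 218 218 218 219 218 219 218 102
   88  78  70]
 [ 73  81  93 108 220 221 219 221 221 220 220 220 221 219 219 220 222 101
   86  78  71]
 [ 69  70  94 223 222 222 222 222 222 222 222 222 222 222 222 223 221 100
   87  68  67]
 [ 60  60  61  62  68  68  68  67  69  69  67  68  68  67  68  68  68  61
   60  61  60]]
```

The depth explains it: the wrist camera puts the riser at z = 0.050, correctly, but the visible fingertips at about 0.086 while the TCP reads 0.058. So the real tips sit about 28 mm above the reported TCP, and they passed over the rim on either side of the cone. The dish wasn't touched. The riser is free under the fingers here, so I'll find the true offset by a gentle touch.

Call:
apply_moves([
  {"x":0,"y":0,"z":0.008,"wx":0,"wy":0,"wz":0,"fingers":-0.1},
  {"x":0,"y":0,"z":0.008,"wx":0,"wy":0,"wz":0,"fingers":-0.1},
  {"x":0,"y":0,"z":0.006,"wx":0,"wy":0,"wz":0,"fingers":-0.1},
  {"x":0,"y":0,"z":0,"wx":0,"wy":0,"wz":0,"fingers":-0.1},
])

```text
clock: 6.18
tool_pos: [0.4827, 0.146, 0.0391]
eef_rot: [0.729, -0.685, -0.0, -0.002]
contact_force: [0.3, -0.1, -0.1]
opening: 0.448
```

Run:
```python
from h import *
to(-.02,.126,.03,-np.pi/2)
p,d,M=look('wrist','w3'); K=M['camera_matrix'];T=M['world_from_camera']
v,u=np.mgrid[205:300,150:360]; a=np.stack([(u-K[0,2])/K[0,0],(v-K[1,2])/K[1,1]],-1); r=np.linalg.norm(a,axis=-1,keepdims=True); a=a/r*np.tan(r); w=d[205:300,150:360,None]
P=np.concatenate([a*[1,-1],-np.ones_like(r)],-1)*w@T[:3,:3].T+T[:3,3]
dark=p[205:300,150:360].max(-1)<60
m=dark&(P[...,2]>.053)&(w[...,0]>.12)
q=P[m]; q=q[np.argsort(q[:,2])][:12]; print(q.round(4), toR(q).round(3))
```

```text
riser xy [-0.0193  0.1268] z 0.0391 f [ 0.31 -0.14 -0.06] t 6.175
shift total units [0.001  0.0009 0.0114] turn units [-0.0007  0.0007 -0.0006]
[[0.4912 0.1676 0.0642]
 [0.4914 0.1741 0.0644]
 [0.4908 0.1741 0.0645]
 [0.4911 0.1719 0.0647]
 [0.4944 0.1195 0.0647]
 [0.4942 0.1234 0.0648]
 [0.4911 0.1724 0.0648]
 [0.4943 0.1212 0.0649]
 [0.4941 0.125  0.0649]
 [0.4941 0.1256 0.0649]
 [0.4942 0.1245 0.0649]
 [0.4951 0.1191 0.0651]] [[-0.009  0.148]
 [-0.009  0.154]
 [-0.009  0.154]
 [-0.009  0.152]
 [-0.009  0.1  ]
 [-0.009  0.103]
 [-0.009  0.153]
 [-0.009  0.101]
 [-0.009  0.105]
 [-0.009  0.106]
 [-0.009  0.105]
 [-0.009  0.099]]
```

Call:
apply_moves([
  {"x":0,"y":0,"z":0.005,"wx":0,"wy":0,"wz":0,"fingers":-0.1},
  {"x":0,"y":0,"z":0.005,"wx":0,"wy":0,"wz":0,"fingers":-0.1},
  {"x":0,"y":0,"z":0.003,"wx":0,"wy":0,"wz":0,"fingers":-0.1},
  {"x":0,"y":0,"z":0.003,"wx":0,"wy":0,"wz":0,"fingers":-0.1},
])

```text
clock: 6.72
tool_pos: [0.4831, 0.1462, 0.026]
eef_rot: [0.729, -0.685, 0.0, -0.002]
contact_force: [0.8, 0.2, 0.4]
opening: 0.448
```

Call:
apply_moves([
  {"x":0,"y":0,"z":0.002,"wx":0,"wy":0,"wz":0,"fingers":-0.1},
])

```text
clock: 6.85
tool_pos: [0.4831, 0.1461, 0.0251]
eef_rot: [0.729, -0.685, 0.0, -0.002]
contact_force: [-3.5, 0.1, 24.8]
opening: 0.452
```

Call:
apply_moves([
  {"x":0,"y":0,"z":0.002,"wx":0,"wy":0,"wz":0,"fingers":-0.1},
])

```text
clock: 6.98
tool_pos: [0.4831, 0.1462, 0.0251]
eef_rot: [0.729, -0.685, 0.001, -0.002]
contact_force: [-3.7, -0.6, 26.0]
opening: 0.447
```

Contact comes at a reported z of 0.0251, so true tip z = reported + 25 mm. I lift over the dish, go back to its far side, and push it again at the right height.

Call:
apply_moves([
  {"x":0,"y":0,"z":-0.05,"wx":0,"wy":0,"wz":0,"fingers":-0.1},
  {"x":0,"y":0,"z":-0.04,"wx":0,"wy":0,"wz":0,"fingers":-0.1},
  {"x":0,"y":-0.05,"z":0,"wx":0,"wy":0,"wz":0,"fingers":-0.1},
  {"x":0,"y":-0.05,"z":0,"wx":0,"wy":0,"wz":0,"fingers":-0.1},
  {"x":0,"y":-0.05,"z":0,"wx":0,"wy":0,"wz":0,"fingers":-0.1},
  {"x":0,"y":-0.005,"z":0,"wx":0,"wy":0,"wz":0,"fingers":-0.1},
  {"x":0,"y":0,"z":0,"wx":0,"wy":0,"wz":0,"fingers":-0.1},
])

```text
clock: 7.85
tool_pos: [0.6075, 0.1536, 0.0999]
eef_rot: [0.729, -0.684, -0.0, -0.001]
contact_force: [-0.5, -0.5, -0.5]
opening: 0.453
```

```bash
python3 -c "
from h import *
to(.10,.126,.036,-np.pi/2)"
```

```text
riser xy [0.1057 0.1265] z 0.0999 f [-0.47 -0.54 -0.54] t 7.85
shift total units [0.0007 0.0073 0.0799] turn units [-0.0005  0.0005 -0.0001]
```

Call:
apply_moves([
  {"x":0,"y":0,"z":0.04,"wx":0,"wy":0,"wz":0,"fingers":-0.1},
  {"x":0,"y":0,"z":0.03,"wx":0,"wy":0,"wz":0,"fingers":-0.1},
  {"x":0,"y":0,"z":0.01,"wx":0,"wy":0,"wz":0,"fingers":-0.1},
  {"x":0,"y":0,"z":0,"wx":0,"wy":0,"wz":0,"fingers":-0.1},
])

```text
clock: 8.35
tool_pos: [0.6026, 0.154, 0.035]
eef_rot: [0.73, -0.684, -0.001, 0.001]
contact_force: [-0.6, 0.6, -0.0]
opening: 0.455
```

```bash
python3 -c "
from h import *
to(-.015,.126,.036,-np.pi/2)"
```

```text
riser xy [0.1009 0.1272] z 0.035 f [-0.6   0.62 -0.01] t 8.35
shift total units [ 0.0012  0.1449 -0.0008] turn units [0.0009 0.0003 0.0006]
```

Call:
apply_moves([
  {"x":0.001,"y":0.01,"z":0,"wx":0,"wy":0,"wz":0,"fingers":-0.1},
  {"x":0,"y":0.01,"z":0,"wx":0,"wy":0,"wz":0,"fingers":-0.1},
  {"x":0,"y":0.007,"z":0,"wx":0,"wy":0,"wz":0,"fingers":-0.1},
  {"x":0,"y":0.007,"z":0,"wx":0,"wy":0,"wz":0,"fingers":-0.1},
  {"x":0,"y":0.007,"z":0,"wx":0,"wy":0,"wz":0,"fingers":-0.1},
  {"x":0,"y":0.007,"z":0,"wx":0,"wy":0,"wz":0,"fingers":-0.1},
  {"x":0,"y":0.007,"z":0,"wx":0,"wy":0,"wz":0,"fingers":-0.1},
  {"x":0,"y":0.007,"z":0,"wx":0,"wy":0,"wz":0,"fingers":-0.1},
])

```text
clock: 9.35
tool_pos: [0.5518, 0.1503, 0.038]
eef_rot: [0.73, -0.684, -0.0, -0.002]
contact_force: [1.2, 0.6, -0.1]
opening: 0.448
```

```bash
cat >> h.py <<'E'
def dish(p,d,M):
    K=M['camera_matrix'];T=M['world_from_camera']
    v,u=np.mgrid[0:384,0:512]; a=np.stack([(u-K[0,2])/K[0,0],(v-K[1,2])/K[1,1]],-1); r=np.linalg.norm(a,axis=-1,keepdims=True)+1e-9; a=a/r*np.tan(r)
    P=np.concatenate([a*[1,-1],-np.ones_like(r)],-1)*d[...,None]@T[:3,:3].T+T[:3,3]
    h=cv2.cvtColor(p,cv2.COLOR_RGB2HSV); q=toR(P)
    m=(h[...,1]<70)&(h[...,2]>80)&(P[...,2]>.055)&(P[...,2]<.09)&(abs(q[...,0])<.14)&(abs(q[...,1])<.21)
    q=q[m]; print('dish n',len(q),'ext',q.min(0).round(3),q.max(0).round(3),'z',P[m][:,2].max().round(3) if len(q) else '')
E
python3 -c "
from h import *
to(-.015,.126,.036,-np.pi/2); dish(*look('wrist','w4'))"
```

```text
riser xy [0.05   0.1267] z 0.038 f [ 1.2  0.6 -0.1] t 9.35
shift total units [0.0007 0.0812 0.0023] turn units [-0.0008  0.0008  0.0006]
dish n 4842 ext [-0.018  0.092] [0.049 0.162] z 0.086
```

Call:
apply_moves([
  {"x":0,"y":0.009,"z":0.002,"wx":0,"wy":0,"wz":0,"fingers":-0.1},
  {"x":0,"y":0.009,"z":0,"wx":0,"wy":0,"wz":0,"fingers":-0.1},
  {"x":0,"y":0.009,"z":0,"wx":0,"wy":0,"wz":0,"fingers":-0.1},
  {"x":0,"y":0.009,"z":0,"wx":0,"wy":0,"wz":0,"fingers":-0.1},
  {"x":0,"y":0.009,"z":0,"wx":0,"wy":0,"wz":0,"fingers":-0.1},
  {"x":0,"y":0.009,"z":0,"wx":0,"wy":0,"wz":0,"fingers":-0.1},
  {"x":0,"y":0.009,"z":0,"wx":0,"wy":0,"wz":0,"fingers":-0.1},
  {"x":0,"y":0.007,"z":0,"wx":0,"wy":0,"wz":0,"fingers":-0.1},
])

```text
clock: 10.4
tool_pos: [0.4924, 0.1468, 0.0365]
eef_rot: [0.73, -0.684, 0.0, -0.002]
contact_force: [1.7, -0.0, 0.3]
opening: 0.449
```

```bash
python3 -c "
from h import *
to(-.015,.126,.036,-np.pi/2); dish(*look('wrist','w5'))"
```

```text
riser xy [-0.0095  0.127 ] z 0.0365 f [ 1.73 -0.04  0.3 ] t 10.4
shift total units [0.0012 0.0068 0.0006] turn units [-0.0013  0.001   0.0006]
dish n 4805 ext [-0.077  0.092] [-0.01   0.163] z 0.086
```

Call:
apply_moves([
  {"x":0,"y":0.008,"z":0,"wx":0,"wy":0,"wz":0,"fingers":-0.1},
  {"x":0,"y":0.008,"z":0,"wx":0,"wy":0,"wz":0,"fingers":-0.1},
  {"x":0,"y":0.004,"z":0,"wx":0,"wy":0,"wz":0,"fingers":-0.1},
  {"x":0,"y":0,"z":0,"wx":0,"wy":0,"wz":0,"fingers":-0.1},
  {"x":0,"y":-0.03,"z":0,"wx":0,"wy":0,"wz":0,"fingers":-0.1},
  {"x":0,"y":-0.03,"z":0,"wx":0,"wy":0,"wz":0,"fingers":-0.1},
  {"x":0,"y":0,"z":-0.07,"wx":0,"wy":0,"wz":0,"fingers":-0.1},
  {"x":0,"y":0,"z":-0.07,"wx":0,"wy":0,"wz":0,"fingers":-0.1},
])

```text
clock: 11.45
tool_pos: [0.5178, 0.1469, 0.1446]
eef_rot: [0.73, -0.683, -0.005, 0.007]
contact_force: [0.4, -0.2, -0.6]
opening: 0.45
```

```bash
python3 -c "
from h import *
to(.055,-.18,.15,0); dish(*look('wrist','w6'));print(get_state()['q'])"
```

```text
riser xy [0.0158 0.1255] z 0.1446 f [ 0.44 -0.25 -0.64] t 11.45
shift total units [ 0.382  -0.0477 -0.0066] turn units [ 0.0045  0.0034 -0.499 ]
dish n 2225 ext [-0.089  0.092] [-0.029  0.162] z 0.085
[-0.29322611  0.66983126 -0.11047752  1.87669528  0.11677398  0.60570203
 -1.98092353]
```

Call:
apply_moves([
  {"x":0.06,"y":-0.008,"z":0,"wx":0.004,"wy":0.003,"wz":0,"fingers":-0.64},
  {"x":0.065,"y":-0.008,"z":0,"wx":0,"wy":0,"wz":0,"fingers":-0.64},
  {"x":0.065,"y":-0.008,"z":0,"wx":0,"wy":0,"wz":0,"fingers":-0.64},
  {"x":0.065,"y":-0.008,"z":0,"wx":0,"wy":0,"wz":0,"fingers":-0.64},
  {"x":0.065,"y":-0.008,"z":0,"wx":0,"wy":0,"wz":0,"fingers":-0.64},
  {"x":0.06,"y":-0.008,"z":0,"wx":0,"wy":0,"wz":0,"fingers":-0.64},
  {"x":0,"y":0,"z":0,"wx":0,"wy":0,"wz":-0.059,"fingers":-0.64},
  {"x":0,"y":0,"z":0,"wx":0,"wy":0,"wz":-0.059,"fingers":-0.64},
])

```text
clock: 12.5
tool_pos: [0.5802, -0.1612, 0.1519]
eef_rot: [0.847, -0.532, 0.004, 0.001]
contact_force: [0.1, 0.4, -0.8]
opening: 0.178
```

Call:
apply_moves([
  {"x":0,"y":0,"z":0,"wx":0,"wy":0,"wz":-0.059,"fingers":-0.64},
  {"x":0,"y":0,"z":0,"wx":0,"wy":0,"wz":-0.059,"fingers":-0.64},
  {"x":0,"y":0,"z":0,"wx":0,"wy":0,"wz":-0.059,"fingers":-0.64},
  {"x":0,"y":0,"z":0,"wx":0,"wy":0,"wz":-0.059,"fingers":-0.64},
  {"x":0,"y":0,"z":0,"wx":0,"wy":0,"wz":-0.059,"fingers":-0.64},
  {"x":0,"y":0,"z":0,"wx":0,"wy":0,"wz":-0.059,"fingers":-0.64},
  {"x":0,"y":0,"z":0,"wx":0,"wy":0,"wz":-0.04,"fingers":-0.64},
  {"x":0,"y":0,"z":0,"wx":0,"wy":0,"wz":0,"fingers":-0.64},
])

```text
clock: 13.5
tool_pos: [0.5735, -0.1624, 0.1469]
eef_rot: [0.998, 0.067, -0.004, 0.003]
contact_force: [-1.1, -0.2, 0.3]
opening: 0.181
```

Run:
```python
from h import *
to(.055,-.18,.10,0); print(get_state()['opening'])
p,d,M=look('wrist','w7')
h=cv2.cvtColor(p,cv2.COLOR_RGB2HSV)
g=(h[...,0]>45)&(h[...,0]<85)&(h[...,1]>110)&(h[...,2]>40)
for k in big(g,800,90000):
    k=k[:,0];c=rect(ray(M,k[:,0],k[:,1],.058,True)); print(c,toR(c[0]),c[2]-RY)
```

```text
riser xy [ 0.0518 -0.1868] z 0.1469 f [-1.05 -0.16  0.33] t 13.5
shift total units [ 0.0051 -0.0084  0.0586] turn units [0.0015 0.0026 0.0226]
0.18123060668537722
(array([ 0.56862555, -0.05673157]), [71.0750503540039, 123.48958587646484], np.float32(0.14767742)) [ 0.05358569 -0.08100109] 0.08407742
(array([ 0.51417102, -0.22490984]), [35.11622619628906, 42.498558044433594], np.float32(-1.0043347)) [-0.01144767 -0.24537836] -1.0679348
```

View pics/w7.png

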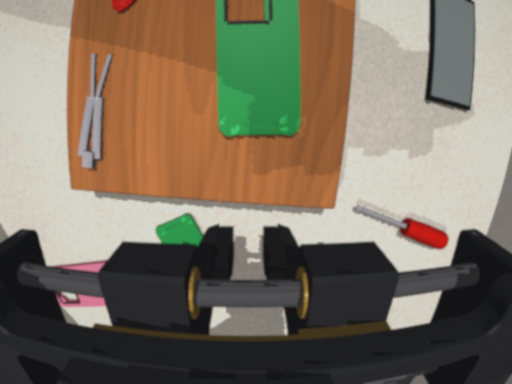

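Wrist view: plain end of the cover at row 133, columns 222–300; fingertips at (220,230) and (280,230), behind it. I correct yaw and position, descend and touch the riser again at this opening.

Call:
apply_moves([
  {"x":0.009,"y":-0.007,"z":0,"wx":0.0015,"wy":0.0026,"wz":0.0226,"fingers":-0.64},
  {"x":0,"y":0,"z":0.04,"wx":0,"wy":0,"wz":0,"fingers":-0.64},
  {"x":0,"y":0,"z":0.04,"wx":0,"wy":0,"wz":0,"fingers":-0.64},
  {"x":0,"y":0,"z":0.04,"wx":0,"wy":0,"wz":0,"fingers":-0.64},
  {"x":0,"y":0,"z":0,"wx":0,"wy":0,"wz":0,"fingers":-0.64},
])

```text
clock: 14.18
tool_pos: [0.5802, -0.1561, 0.0487]
eef_rot: [1.0, 0.024, 0.0, 0.001]
contact_force: [-0.4, 0.6, -0.0]
opening: 0.18
```

Run:
```python
from h import *
to(.058,-.18,.028,0)
```

```text
riser xy [ 0.0588 -0.1809] z 0.0487 f [-0.36  0.57 -0.01] t 14.175
shift total units [-0.001  -0.0012  0.0259] turn units [ 0.0007 -0.0001 -0.0048]
```

Call:
apply_moves([
  {"x":-0.001,"y":0,"z":0.012,"wx":0.0007,"wy":0,"wz":-0.005,"fingers":-0.64},
  {"x":0,"y":0,"z":0.009,"wx":0,"wy":0,"wz":0,"fingers":-0.64},
  {"x":0,"y":0,"z":0.004,"wx":0,"wy":0,"wz":0,"fingers":-0.64},
  {"x":0,"y":0,"z":0,"wx":0,"wy":0,"wz":0,"fingers":-0.64},
])

```text
clock: 14.68
tool_pos: [0.5816, -0.1563, 0.0307]
eef_rot: [0.999, 0.032, 0.003, 0.0]
contact_force: [0.6, -0.0, -0.6]
opening: 0.179
```

Call:
apply_moves([
  {"x":0,"y":0,"z":0.003,"wx":0,"wy":0,"wz":0,"fingers":-0.64},
])

```text
clock: 14.8
tool_pos: [0.5822, -0.1564, 0.0287]
eef_rot: [0.999, 0.032, 0.003, 0.0]
contact_force: [0.8, 0.0, 0.2]
opening: 0.18
```

Call:
apply_moves([
  {"x":0,"y":0,"z":0.003,"wx":0,"wy":0,"wz":0,"fingers":-0.64},
])

```text
clock: 14.92
tool_pos: [0.5823, -0.1564, 0.0264]
eef_rot: [0.999, 0.031, 0.003, 0.0]
contact_force: [0.0, -0.0, 0.8]
opening: 0.176
```

Call:
apply_moves([
  {"x":0,"y":0,"z":0.003,"wx":0,"wy":0,"wz":0,"fingers":-0.64},
])

```text
clock: 15.05
tool_pos: [0.5824, -0.1564, 0.0252]
eef_rot: [1.0, 0.031, 0.003, 0.001]
contact_force: [-5.9, 0.2, 23.5]
opening: 0.18
```

Call:
apply_moves([
  {"x":0,"y":0,"z":-0.003,"wx":0,"wy":0,"wz":0,"fingers":-0.64},
  {"x":0,"y":0,"z":0,"wx":0,"wy":0,"wz":0,"fingers":-0.64},
])

```text
clock: 15.3
tool_pos: [0.5827, -0.1564, 0.0279]
eef_rot: [0.999, 0.031, 0.004, 0.001]
contact_force: [-1.1, 0.1, 0.4]
opening: 0.178
```

Run:
```python
from h import *
to(.058,.091,.0275,0)
```

```text
riser xy [ 0.0613 -0.1814] z 0.0279 f [-1.12  0.14  0.44] t 15.3
shift total units [-4.400e-03 -3.405e-01 -2.000e-04] turn units [ 0.0007 -0.0024 -0.0003]
```

Call:
apply_moves([
  {"x":-0.004,"y":-0.01,"z":0,"wx":0,"wy":-0.002,"wz":0,"fingers":-0.64},
  {"x":0,"y":-0.01,"z":0,"wx":0,"wy":0,"wz":0,"fingers":-0.64},
  {"x":0,"y":-0.01,"z":0,"wx":0,"wy":0,"wz":0,"fingers":-0.64},
  {"x":0,"y":-0.01,"z":0,"wx":0,"wy":0,"wz":0,"fingers":-0.64},
  {"x":0,"y":-0.01,"z":0,"wx":0,"wy":0,"wz":0,"fingers":-0.64},
  {"x":0,"y":-0.01,"z":0,"wx":0,"wy":0,"wz":0,"fingers":-0.64},
])

```text
clock: 16.05
tool_pos: [0.5755, -0.1056, 0.0272]
eef_rot: [1.0, 0.031, -0.0, 0.001]
contact_force: [-0.6, -1.5, -0.1]
opening: 0.18
```

```bash
cat >> h.py <<'E'
def cov(f):
    p,d,M=look('wrist',f); h=cv2.cvtColor(p,cv2.COLOR_RGB2HSV)
    g=(h[...,0]>45)&(h[...,0]<85)&(h[...,1]>110)&(h[...,2]>30)
    for k in big(g,800,90000)[:2]:
        k=k[:,0];c=rect(ray(M,k[:,0],k[:,1],.058,True)); print('cover?',toR(c[0]).round(4),c[1],'yaw',c[2]-RY)
        q=toR(ray(M,k[:,0],k[:,1],.058,True)); print(' ext',q.min(0).round(3),q.max(0).round(3))
E
python3 - <<'E'
from h import *
to(.058,.091,.0275,0);cov('w8')
E
```

```text
riser xy [ 0.0574 -0.1302] z 0.0272 f [-0.56 -1.51 -0.12] t 16.05
shift total units [ 0.0006 -0.2765 -0.001 ] turn units [ 0.0007  0.0001 -0.0002]
cover? [ 0.0571 -0.061 ] [71.81890106201172, 116.67927551269531] yaw 0.032219797
 ext [ 0.02 -0.12] [ 0.094 -0.004]
```

Call:
apply_moves([
  {"x":0,"y":-0.012,"z":0,"wx":0,"wy":0,"wz":0,"fingers":-0.64},
  {"x":0,"y":-0.012,"z":0,"wx":0,"wy":0,"wz":0,"fingers":-0.64},
  {"x":0,"y":-0.012,"z":0,"wx":0,"wy":0,"wz":0,"fingers":-0.64},
  {"x":0,"y":-0.012,"z":0,"wx":0,"wy":0,"wz":0,"fingers":-0.64},
  {"x":0,"y":-0.012,"z":0,"wx":0,"wy":0,"wz":0,"fingers":-0.64},
  {"x":0,"y":-0.012,"z":0,"wx":0,"wy":0,"wz":0,"fingers":-0.64},
  {"x":0,"y":-0.012,"z":0,"wx":0,"wy":0,"wz":0,"fingers":-0.64},
  {"x":0,"y":-0.01,"z":0,"wx":0,"wy":0,"wz":0,"fingers":-0.64},
])

```text
clock: 17.1
tool_pos: [0.5705, -0.0235, 0.0272]
eef_rot: [0.999, 0.032, 0.0, 0.0]
contact_force: [0.2, -0.5, 0.9]
opening: 0.182
```

Run:
```python
from h import *
to(.058,.091,.0275,0);cov('w9')
```

```text
riser xy [ 0.0576 -0.048 ] z 0.0272 f [ 0.2  -0.47  0.9 ] t 17.1
shift total units [ 0.0006 -0.1737 -0.0004] turn units [ 0.0002 -0.0001  0.0002]
cover? [0.0592 0.02  ] [71.83751678466797, 116.04608917236328] yaw 0.0015931949
 ext [ 0.023 -0.038] [0.095 0.078]
```

Call:
apply_moves([
  {"x":0,"y":-0.012,"z":0,"wx":0,"wy":0,"wz":0,"fingers":-0.64},
  {"x":0,"y":-0.012,"z":0,"wx":0,"wy":0,"wz":0,"fingers":-0.64},
  {"x":0,"y":-0.012,"z":0,"wx":0,"wy":0,"wz":0,"fingers":-0.64},
  {"x":0,"y":-0.012,"z":0,"wx":0,"wy":0,"wz":0,"fingers":-0.64},
  {"x":0,"y":-0.012,"z":0,"wx":0,"wy":0,"wz":0,"fingers":-0.64},
  {"x":0,"y":-0.012,"z":0,"wx":0,"wy":0,"wz":0,"fingers":-0.64},
  {"x":0,"y":-0.012,"z":0,"wx":0,"wy":0,"wz":0,"fingers":-0.64},
  {"x":0,"y":-0.01,"z":0,"wx":0,"wy":0,"wz":0,"fingers":-0.64},
])

```text
clock: 18.15
tool_pos: [0.5652, 0.0579, 0.0273]
eef_rot: [0.999, 0.033, 0.0, -0.0]
contact_force: [0.6, -0.3, 0.1]
opening: 0.176
```

Run:
```python
from h import *
to(.058,.091,.0275,0);cov('w10')
```

```text
riser xy [0.0575 0.0336] z 0.0273 f [ 0.64 -0.27  0.08] t 18.15
shift total units [ 0.0008 -0.0717 -0.0002] turn units [-0.0002 -0.0001  0.0005]
cover? [0.0591 0.1016] [71.9232406616211, 116.0972671508789] yaw 0.0033431351
 ext [0.023 0.043] [0.095 0.16 ]
```

Call:
apply_moves([
  {"x":0,"y":-0.01,"z":0,"wx":0,"wy":0,"wz":0,"fingers":-0.64},
  {"x":0,"y":-0.01,"z":0,"wx":0,"wy":0,"wz":0,"fingers":-0.64},
  {"x":0,"y":-0.01,"z":0,"wx":0,"wy":0,"wz":0,"fingers":-0.64},
  {"x":0,"y":-0.009,"z":0,"wx":0,"wy":0,"wz":0,"fingers":-0.64},
  {"x":0,"y":-0.008,"z":0,"wx":0,"wy":0,"wz":0,"fingers":-0.64},
  {"x":0,"y":-0.005,"z":0,"wx":0,"wy":0,"wz":0,"fingers":-0.64},
  {"x":0,"y":0,"z":0,"wx":0,"wy":0,"wz":0,"fingers":-0.64},
])

```text
clock: 19.08
tool_pos: [0.5622, 0.104, 0.0274]
eef_rot: [0.999, 0.033, 0.0, -0.001]
contact_force: [-0.3, 0.4, 0.1]
opening: 0.178
```

Run:
```python
from h import *
to(.058,.0905,.0275,0);cov('w11')
```

```text
riser xy [0.0574 0.0798] z 0.0274 f [-0.28  0.38  0.12] t 19.075
shift total units [ 0.0008 -0.0133 -0.0001] turn units [-0.0006 -0.0002  0.0009]
cover? [0.0588 0.1481] [71.8963394165039, 115.87447357177734] yaw 0.0022293702
 ext [0.023 0.09 ] [0.095 0.206]
```

Call:
apply_moves([
  {"x":0,"y":-0.005,"z":0,"wx":0,"wy":0,"wz":0,"fingers":-0.64},
  {"x":0,"y":-0.004,"z":0,"wx":0,"wy":0,"wz":0,"fingers":-0.64},
  {"x":0,"y":-0.003,"z":0,"wx":0,"wy":0,"wz":0,"fingers":-0.64},
  {"x":0,"y":0,"z":0,"wx":0,"wy":0,"wz":0,"fingers":-0.64},
])

```text
clock: 19.62
tool_pos: [0.5616, 0.1131, 0.0274]
eef_rot: [0.999, 0.033, 0.0, -0.001]
contact_force: [0.4, -0.5, 0.2]
opening: 0.182
```

Run:
```python
from h import *
to(.058,.0905,.0275,0);cov('w12')
```

```text
riser xy [0.0574 0.0889] z 0.0274 f [ 0.39 -0.51  0.17] t 19.625
shift total units [ 0.0008 -0.002  -0.0001] turn units [-0.0003 -0.0001  0.0005]
cover? [0.0588 0.1572] [71.87268829345703, 115.73906707763672] yaw 0.00095255673
 ext [0.023 0.099] [0.095 0.215]
```

Plain end at y ≈ 0.099, so an overhang of about 39 mm. I back off, lift, and clear the view.

Call:
apply_moves([
  {"x":0,"y":0.03,"z":0,"wx":0,"wy":0,"wz":0,"fingers":-0.64},
  {"x":0,"y":0.01,"z":-0.04,"wx":0,"wy":0,"wz":0,"fingers":-0.64},
  {"x":0,"y":0,"z":-0.07,"wx":0,"wy":0,"wz":0,"fingers":-0.64},
  {"x":0,"y":0,"z":-0.07,"wx":0,"wy":0,"wz":0,"fingers":-0.64},
  {"x":0,"y":0.07,"z":0,"wx":0,"wy":0,"wz":0,"fingers":-0.64},
  {"x":0,"y":0.07,"z":0,"wx":0,"wy":0,"wz":0,"fingers":-0.64},
  {"x":0,"y":0.07,"z":0,"wx":0,"wy":0,"wz":0,"fingers":-0.64},
  {"x":0,"y":0.07,"z":0,"wx":0,"wy":0,"wz":0,"fingers":-0.64},
])

```text
clock: 20.68
tool_pos: [0.5814, -0.1423, 0.1767]
eef_rot: [0.999, 0.039, 0.003, -0.003]
contact_force: [-0.7, 0.0, 0.7]
opening: 0.18
```

Call:
apply_moves([
  {"x":0,"y":0.07,"z":0,"wx":0,"wy":0,"wz":0,"fingers":-0.64},
  {"x":0,"y":0.07,"z":0,"wx":0,"wy":0,"wz":0,"fingers":-0.64},
  {"x":0,"y":0.05,"z":0,"wx":0,"wy":0,"wz":0,"fingers":-0.64},
  {"x":0,"y":0,"z":0,"wx":0,"wy":0,"wz":0,"fingers":-0.64},
  {"x":0,"y":0,"z":0,"wx":0,"wy":0,"wz":0,"fingers":-0.64},
])

```text
clock: 21.3
tool_pos: [0.5909, -0.305, 0.1747]
eef_rot: [0.999, 0.034, 0.002, -0.002]
contact_force: [0.3, -0.2, 0.6]
opening: 0.18
```

Run:
```python
from h import *
to(0,0,.2,0)
ims=[]
for n in('top','scene'):
    p,d,M=look(n,n+'2')
    h=cv2.cvtColor(p,cv2.COLOR_RGB2HSV); H,S,V=[h[:,:,i].astype(int) for i in range(3)]
    g=(H>45)&(H<85)&(S>110)
    for k in big(g,100,3000):
        k=k[:,0]; c=rect(ray(M,k[:,0],k[:,1],.058)); q=toR(c[0]); a=c[2]-RY
        print(n,'green',q,c[1],'yaw',a,'overhang',q[1]+.075-.21)
    m=np.zeros(S.shape,bool)
    x0,x1,y0,y1=(188,255,190,255) if n=='top' else (255,310,145,185)
    m[y0:y1,x0:x1]=True
    for k in big((S<75)&(V>100)&m,60,900):
        k=k[:,0];c=rect(ray(M,k[:,0],k[:,1],.076)); print('dish',toR(c[0]),c[1])
    ims.append(cv2.resize(p[130:280,160:360,::-1],(400,300)))
cv2.imwrite('pics/c3.png',np.hstack(ims))
```

```text
riser xy [ 0.06   -0.3302] z 0.1747 f [ 0.28 -0.18  0.62] t 21.3
shift total units [-0.073  -0.4132 -0.0303] turn units [-0.0012 -0.0014  0.0014]
top green [0.05720254 0.17307706] [71.133056640625, 147.96641540527344] yaw -0.0006804913 overhang 0.03807705677387316
top green [-0.0148808  -0.28506323] [45.582645416259766, 98.65233612060547] yaw 0.49048817 overhang -0.4200632255819604
dish [-0.06740203  0.12730553] [69.07527160644531, 69.78813934326172]
scene green [0.05847317 0.17309034] [69.75811004638672, 146.52659606933594] yaw 0.0067477524 overhang 0.03809033575022394
scene green [ 0.02251647 -0.29407489] [47.71608352661133, 99.09992980957031] yaw 0.51213 overhang -0.4290748853154981
dish [-0.06171846  0.13250558] [151.33590698242188, 219.6083221435547]
dish [-0.06450152  0.1247385 ] [67.35595703125, 68.83345031738281]
```

View pics/c3.png

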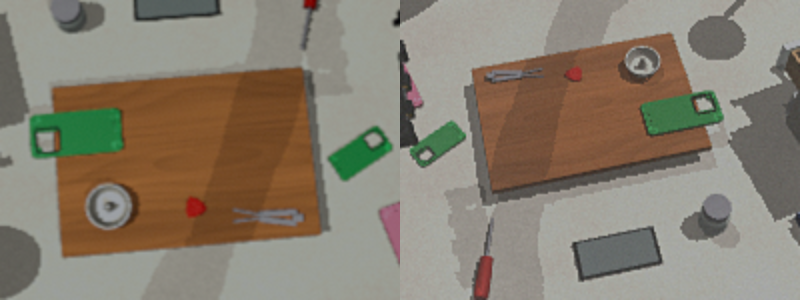

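Both views show the cover square, sticking out over the left edge by about 38 mm. The dish is upright at about (-0.066, 0.127), and nothing else looks moved. I hand in.

```bash
python3 -c "
from h import *
print(finish_job())"
```

```text
the job is handed in; nothing more can be done
None
```

The job is handed in: the cover's camera end sticks out about 38 mm past the riser's left edge. The dish stands upright on the near side, clear of the cover's path. It took about 21 s of the 58 s.

| Check | Result | Allowed |
|---|---|---|
| Overhang, top and scene cameras | 38 mm | 32–48 mm |
| Overhang, wrist camera | about 39 mm | 32–48 mm |
| Skew of cover to riser | under 0.01 rad | 0.14 rad |
| Dish centre in riser frame | about (-0.066, 0.127) m | x within ±0.115, y within ±0.185 |
| Dish moved | about 97 mm | at least 30 mm |

**How it was done:** I pushed the dish towards the near side with half-open fingers. Then I pushed the cover's plain end with both fingertips, which also squared it up. At hand-in the arm was clear of everything.

**What disagreed:** my first push at the dish missed. The real fingertips are about 25 mm above the reported TCP, so they passed over the rim. The wrist camera's depth showed the gap. Two light touches on the bare riser, at about 25 N, confirmed the offset, and I corrected for it.

**Not measured:** I judged the tweezers, triangle and other bystanders by eye in the last pictures, and nothing looked moved. The open drawer was outside those pictures, and I did not check it again. I never read the contact force between cover and dish, but the gap between them stayed at about 40 mm or more.

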